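Load the shaker block with a row of sample vials in run order

ROBOT

A 6-joint arm with a two-finger parallel gripper is mounted at the origin on a cart in front of the work surface, level with it; the furniture and walls round the work are solid. World frame = base frame: x ahead of the robot, y to its left, z up, the work surface at z = 0. Lengths are in m, angles in rad, forces in N, time in s.
With the tool pointing down it reaches from about 0.35 to 0.775 m from the base axis. Payload 7.3 kg.
Tool frame: the origin (TCP) lies at the centre of the arm's flange, where the gripper is bolted on; the fingertips stand 178 mm ahead of it and the grasp point (between the pads) lies 159 mm ahead of it; z points along the fingers, y is the line along which they close (so a half turn about z gives the same grasp; the last joint's range is limited). The gripper opens to 92 mm and grips with 3 to 60 N. Pads are 19 mm wide; open, the fingers measure 130 mm over their backs; the gripper's body (75 mm by 190 mm) begins 47 mm behind the grasp point.
Start: joints at [-1.444, 0.342, 1.524, -0, 1.275, -0.146], TCP at [0.141, -0.506, 0.405] pointing down, gripper open.
Joint ranges: [-2.53, 2.53], [-0.77, 2.02], [0.04, 2.7], [-1, 4.14], [0.28, 2.66], [-3.11, 3.11]. Speed limits (rad/s): [2.57, 2.57, 3.14, 3.14, 3.14, 3.14].

INTERFACE

Orientations are given as [roll, pitch, yaw] about the fixed x, y, z axes, in that order (R = Rz(yaw) Ry(pitch) Rx(roll)).
In Python, from cell import robot, cam, monitor gives the robot as it stands (robot), with the cameras (cam) and the readings (monitor).
- The arm moves only by the shell command python3 drive.py FILE [OPENING] [FORCE], which reads ROWS from the file FILE. ROWS is a JSON list of rows, 1 to 8 of them, each an object with the fields xyz (a list: dx, dy, dz in parts of the range, where 1.0 means 0.2 m), r (a list: a rotation vector rx, ry, rz in a scale on which 1.0 is 90 degrees); a field left out counts as zero; each row shifts and turns the commanded pose from where the row before left it, along the tool's axes as they then stand; what a row does not reach is not made up. A row lasts 1/12 s, in which the tool goes at most 0.0417 m and 0.125 rad, less where a joint would pass 70% of its speed; a pose out of reach is approached as far as the arm can. OPENING is the finger opening in m, set as the command begins (- or left out keeps the last). The fingers move at their own pace and stop on an object; FORCE is the grip in N (left out, the last holds). Time passes only in rows, so rows that do not move let the fingers close. It prints the time, the measured TCP pose, the force, the opening and the grip force at its end. A shift or turn number past 1, either way, is cut back to 1. Input that does not fit is refused with a message, and nothing moves.
- monitor.observe(): the state, without advancing time (a new reading comes with each control period).
- cam.read_camera(name): name is "scene" or "top"; returns a dict with "image" (480x640x3 uint8, red, green, blue), "fx", "fy", "cx", "cy" (pixels), "pose" (4x4, takes a point from camera to world coordinates). Camera axes: x right, y down, z forward; pixel columns grow to the right and rows downward; lengths in m; the calibration is good to about 2 mm. A picture is of the moment at which its call begins. There is no depth.
- robot.hand_in(): hands the job in; it is judged then, once.
The state is a dict: "time": time; "qpos": joint angles; "qvel": joint speeds; "joint_efforts": joint torques, N m; "tool_pos": TCP position; "tool_rot": TCP orientation; "contact_force": force on the tool from outside, world axes, zero at the start; "torque": the same for the moment, N m; "opening": finger opening in m; "grip_force": force on a finger pad.
Only numpy, scipy, OpenCV 4.12 (cv2) and the standard library are available. Lean on these libraries where they do the work, as an engineer would, in place of code of your own. Each camera call takes 0.05 s, during which the arm holds its last target. There are 200 camera calls.

TASK

Load the shaker: take the four capped sample vials from the white rack one at a time and stand each in the aluminium block on the shaker, keeping the row in order, so that the vial nearest the red bar of the rack goes into the well nearest the red bar of the block, the second into the second, and so on; put each vial in its well before you lift the next. Set each vial down upright on the floor of its well without dropping it, and leave the beaker and the petri dish where they are.

Things in the scene. Friction and masses are not known exactly. Their poses are not given: they have to be found in the camera images.
- vial_blue: clear glass sample vial with white paper label and blue screw cap, loose, upright in one of the four wells of the white rack at the start. Round, 62 mm tall: body 27 mm wide up to 43 mm, cap 24 mm wide from 47 to 62 mm; 20 to 45 g. Origin: centre of its underside; z up its axis.
- vial_yellow: clear glass sample vial with white paper label and yellow screw cap, loose, upright in one of the four wells of the white rack at the start. Round, 62 mm tall: body 27 mm wide up to 43 mm, cap 24 mm wide from 47 to 62 mm; 20 to 45 g. Origin: centre of its underside; z up its axis.
- vial_green: clear glass sample vial with white paper label and green screw cap, loose, upright in one of the four wells of the white rack at the start. Round, 62 mm tall: body 27 mm wide up to 43 mm, cap 24 mm wide from 47 to 62 mm; 20 to 45 g. Origin: centre of its underside; z up its axis.
- vial_black: clear glass sample vial with white paper label and black screw cap, loose, upright in one of the four wells of the white rack at the start. Round, 62 mm tall: body 27 mm wide up to 43 mm, cap 24 mm wide from 47 to 62 mm; 20 to 45 g. Origin: centre of its underside; z up its axis.
- vial_rack: white plastic block, 62 x 190 x 25 mm (x, y, z), with a row of four wells, fixed to the bench, turned any way. Origin: centre of its underside, at bench height; y along the row towards the red bar. Wells 1 to 4 lie at x = 0, y = +63, +21, -21, -63 mm, each round, 36 mm wide, 19 mm deep; a red bar 50 x 8 mm across the top at y = +90 marks the end by well 1. Well floors z = 6, top z = 25 mm.
- shaker: fixed grey bench shaker, x -85 to +51, y +-100, 53 mm high, display and knob on its -x side; on it a still, grey aluminium block 62 x 190 mm with four empty wells. Origin: on the bench below the block's centre; y along the row to the red bar. Wells 1 to 4 lie at x = 0, y = +63, +21, -21, -63 mm, 36 mm wide, 19 mm deep; red bar at y = +90. Floors z = 62.5, top z = 81.5 mm.
- beaker: clear beaker, 52 mm wide, 66 mm tall, loose, standing behind the shaker; not part of the job. Origin: centre of its underside.
- petri_dish: petri dish, clear with beige contents, 61 mm wide, 16 mm high, loose, lying on the bench beside the rack; not part of the job. Origin: centre of its underside.

How it is judged:
By the outcome, as a careful person would: the job done as asked, in the order asked, and still so for the second after the job is handed in, with the robot touching nothing.
It also fails if it takes over 96 s, if anything falls off the work surface, if the arm or the gripper's body presses on something with over 40 N, if the wrist force passes 120 N, or if a joint passes its speed limit or range.

## Working session

There is one attempt and no reset: what is moved stays moved. The work goes in short steps, Python scripts to look and compute and a shell command to move; the robot and the scene stay as the last step left them, time stands still between calls to the robot, and variables do not carry over. Pictures are saved under pics/ and viewed, at most 14 in all, crops included, and the job is handed in when it is done.

```bash
ls; mkdir -p pics
python3 - <<'E'
from cell import robot, cam, monitor
import cv2,numpy as np
np.set_printoptions(precision=4,suppress=True)
for n in("scene","top"):
    c=cam.read_camera(n); cv2.imwrite(f"pics/{n}0.png",c["image"][:,:,::-1]); print(n,c["fx"],c["fy"],c["cx"],c["cy"]);print(c["pose"])
print(monitor.observe())
E
```

```text
cell.py
drive.py
pics
scene 525.8790929862749 525.8790929862749 321.24457709626046 235.80685433447655
[[ 0.8676 -0.3532  0.3501  0.266 ]
 [-0.4969 -0.6433  0.5824 -0.4862]
 [ 0.0196 -0.6793 -0.7336  0.6588]
 [ 0.      0.      0.      1.    ]]
top 440.9294866923089 440.9294866923089 317.04841641285105 240.9074681860755
[[ 0.0203 -0.9968  0.077   0.5029]
 [-0.9998 -0.0201  0.0034 -0.0193]
 [-0.0018 -0.0771 -0.997   0.879 ]
 [ 0.      0.      0.      1.    ]]
{'time': 0.1, 'qpos': array([-1.444 ,  0.3426,  1.5249,  0.    ,  1.2754, -0.146 ]), 'qvel': array([-0.0001, -0.0008, -0.0034,  0.0014,  0.0004, -0.0004]), 'joint_efforts': array([  0.0004, -43.2007, -24.4692,   0.0718,   0.0526,  -0.0001]), 'tool_pos': array([ 0.1415, -0.5055,  0.4042]), 'tool_rot': array([-3.1403, -0.0002,  0.2728]), 'contact_force': array([-0.5266,  0.3723,  0.1323]), 'torque': array([ 0.0252, -0.0072, -0.0312]), 'grip_force': 0.0, 'opening': 0.09189134130115942}
```

View pics/scene0.png

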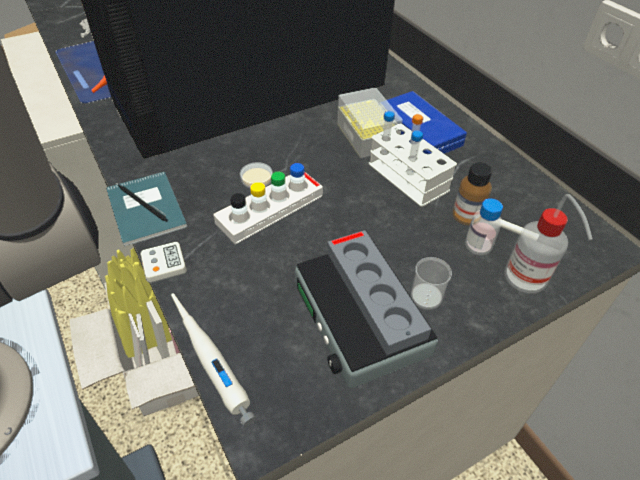

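View pics/top0.png

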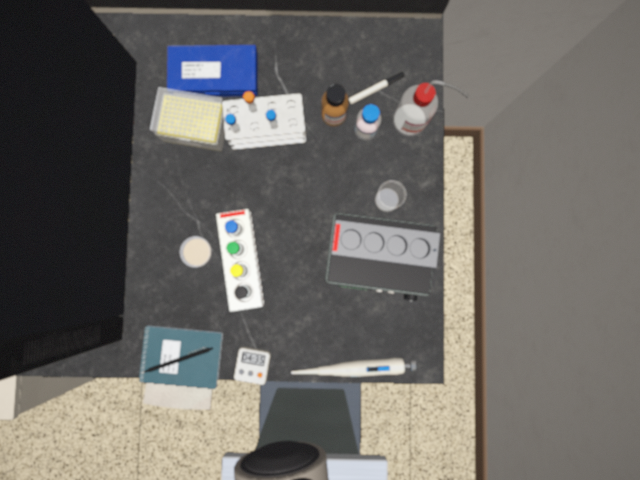

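The rack row is blue, green, yellow, black from its red bar (top view, about (232,227) to (241,293)). In the top view the block's red bar is at (336,237) and its wells run from (351,239) to (420,248). Next I measure both.

```bash
cat > h.py <<'E'
import cv2,numpy as np
np.set_printoptions(precision=4,suppress=True)
def ray(c,uv):
    d=c["pose"][:3,:3]@np.array([(uv[0]-c["cx"])/c["fx"],(uv[1]-c["cy"])/c["fy"],1]); return c["pose"][:3,3],d/np.linalg.norm(d)
def on(c,uv,z):
    o,d=ray(c,uv); return o+d*(z-o[2])/d[2]
def tri(a,ua,b,ub):
    o1,d1=ray(a,ua);o2,d2=ray(b,ub)
    t=np.linalg.lstsq(np.c_[d1,-d2],o2-o1,rcond=None)[0]
    p,q=o1+t[0]*d1,o2+t[1]*d2; return (p+q)/2,np.linalg.norm(p-q)
def blob(m,roi):
    x0,y0,x1,y1=roi; k=np.zeros_like(m);k[y0:y1,x0:x1]=m[y0:y1,x0:x1]
    n,l,s,ce=cv2.connectedComponentsWithStats(k); i=1+np.argmax(s[1:,4]); return ce[i],s[i,4],l==i
def hsv(c): return cv2.cvtColor(c["image"],cv2.COLOR_RGB2HSV)
COL=dict(blue=((105,120,60),(130,255,255)),green=((45,100,40),(85,255,255)),yellow=((20,130,90),(35,255,255)),black=((0,0,0),(180,255,48)))
def red(c):
    h=hsv(c); return cv2.inRange(h,(0,140,90),(8,255,255))|cv2.inRange(h,(172,140,90),(180,255,255))
E
python3 - <<'E'
from cell import robot, cam, monitor
from h import *
S=cam.read_camera("scene");T=cam.read_camera("top")
roiS=dict(blue=(285,160,308,180),green=(268,168,288,190),yellow=(247,178,268,200),black=(226,190,247,213))
roiT=dict(blue=(222,218,243,237),green=(222,238,245,258),yellow=(226,260,248,280),black=(230,282,252,303))
for n,(a,b) in COL.items():
    us,As,_=blob(cv2.inRange(hsv(S),a,b),roiS[n]);ut,At,_=blob(cv2.inRange(hsv(T),a,b),roiT[n])
    print(n,us,As,ut,At,"tri",*tri(S,us,T,ut),"S",on(S,us,.0605),"T",on(T,ut,.0605))
for n,rs,rt,z in(("rackbar",(295,170,325,195),(215,205,250,222),.025),("blkbar",(325,228,370,250),(328,218,345,255),.0815)):
    us,As,ms=blob(red(S),rs);ut,At,mt=blob(red(T),rt)
    print(n,us,As,ut,At,"tri",*tri(S,us,T,ut),"S",on(S,us,z),"T",on(T,ut,z))
im=S["image"][225:355,290:440,::-1];t=T["image"][205:300,320:450,::-1]
A=cv2.resize(im,None,fx=4,fy=4);B=cv2.resize(T["image"][200:320,200:450,::-1],None,fx=3,fy=3)
cv2.imwrite("pics/cs.png",A);cv2.imwrite("pics/ct.png",B)
E
```

```text
blue [296.5412 169.5   ] 170 [231.02 226.23] 100 tri [0.5903 0.1439 0.0636] 0.0006515066523507612 S [0.5923 0.1471 0.0605] T [0.5904 0.1447 0.0605]
green [277.48   178.0571] 175 [232.6531 247.5204] 98 tri [0.5509 0.1394 0.0638] 0.0009233785654307257 S [0.5528 0.1427 0.0605] T [0.5506 0.1403 0.0605]
yellow [257.4134 189.1899] 179 [236.3431 270.0098] 102 tri [0.5094 0.1314 0.0625] 0.0007310278088610427 S [0.5105 0.1333 0.0605] T [0.5091 0.132  0.0605]Traceback (most recent call last):
  File "<stdin>", line 7, in <module>
  File "h.py", line 13, in blob
    n,l,s,ce=cv2.connectedComponentsWithStats(k); i=1+np.argmax(s[1:,4]); return ce[i],s[i,4],l==i
                                                      ~~~~~~~~~^^^^^^^^^
    return _wrapfunc(a, 'argmax', axis=axis, out=out, **kwds)
    return bound(*args, **kwds)
ValueError: attempt to get argmax of an empty sequence
```

```bash
sed -i 's/(180,255,48)/(180,255,75)/' h.py
python3 - <<'E'
from cell import robot, cam, monitor
from h import *
S=cam.read_camera("scene");T=cam.read_camera("top")
np.savez("st.npz",S=S["image"],T=T["image"])
A=cv2.resize(S["image"][225:355,290:440,::-1],None,fx=4,fy=4);cv2.imwrite("pics/cs.png",A)
B=cv2.resize(T["image"][200:320,200:450,::-1],None,fx=3,fy=3);cv2.imwrite("pics/ct.png",B)
for n in("black",):
    a,b=COL[n]
    us,As,_=blob(cv2.inRange(hsv(S),a,b),(226,190,247,211));ut,At,_=blob(cv2.inRange(hsv(T),a,b),(233,284,250,301))
    print(n,us,As,ut,At,"tri",*tri(S,us,T,ut),"S",on(S,us,.0635),"T",on(T,ut,.0635))
for n,rs,rt,z in(("rackbar",(295,170,325,195),(215,205,250,222),.025),("blkbar",(325,228,370,250),(328,218,345,255),.0815)):
    us,As,ms=blob(red(S),rs);ut,At,mt=blob(red(T),rt)
    print(n,us,As,ut,At,"tri",*tri(S,us,T,ut),"S",on(S,us,z),"T",on(T,ut,z))
E
```

```text
Traceback (most recent call last):
  File "h.py", line 13, in blob
    n,l,s,ce=cv2.connectedComponentsWithStats(k); i=1+np.argmax(s[1:,4]); return ce[i],s[i,4],l==i
                                                      ~~~~~~~~~^^^^^^^^^
ValueError: attempt to get argmax of an empty sequence
```

View pics/cs.png

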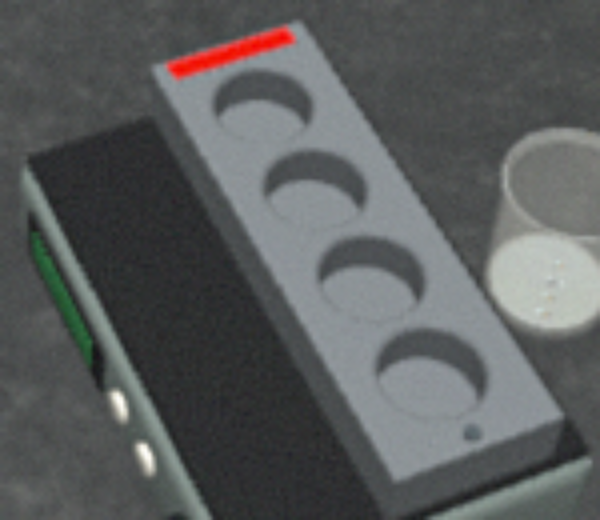

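View pics/ct.png

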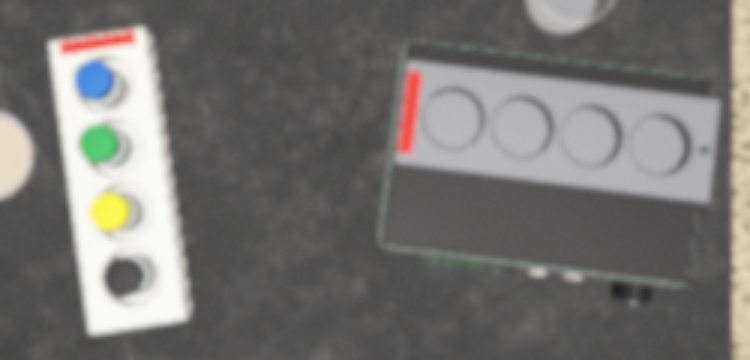

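Block rims and face are clear in both views (scene crop corners about (155,68), (297,22), (563,415), (393,482)). I'll fit the faces as rectangles on their planes and check them against 62 x 190 mm.

Run:
```python
from cell import robot, cam, monitor
from h import *
S=cam.read_camera("scene");T=cam.read_camera("top")
print("blackpx",hsv(S)[201,238],hsv(T)[291,240], "blk",hsv(S)[290,360],hsv(S)[320,370],hsv(T)[259,400],hsv(T)[228,385],"side",hsv(S)[305,345],"rack",hsv(S)[215,262],hsv(S)[222,275],hsv(T)[300,225])
for n,rs,rt,z in(("rackbar",(295,170,325,195),(215,205,250,222),.025),("blkbar",(325,228,370,250),(328,218,345,255),.0815)):
    us,As,ms=blob(red(S),rs);ut,At,mt=blob(red(T),rt)
    print(n,"tri",*tri(S,us,T,ut),"S",on(S,us,z),"T",on(T,ut,z))
def rect(c,m,z):
    p=cv2.findContours(m,cv2.RETR_EXTERNAL,cv2.CHAIN_APPROX_NONE)[0]; p=max(p,key=cv2.contourArea)[:,0]
    w=np.array([on(c,q,z)[:2] for q in p],np.float32)*1000; return cv2.minAreaRect(w)
for n,c,roi,z,lo,hi in(("blkS",S,(320,220,420,352),.0815,(0,0,105),(180,80,190)),("blkT",T,(325,210,445,275),.0815,(0,0,125),(180,60,200)),("rackS",S,(205,155,330,250),.025,(0,0,185),(180,60,255)),("rackT",T,(205,200,270,320),.025,(0,0,185),(180,60,255))):
    m=cv2.inRange(hsv(c),lo,hi)|red(c); _,a,b=blob(m,roi); b=b.astype(np.uint8)*255
    cv2.imwrite(f"pics/m_{n}.png",b); print(n,a,rect(c,b,z))
x=np.hstack([cv2.imread(f"pics/m_{n}.png")[150:355,200:450] for n in("blkS","blkT","rackS")]);cv2.imwrite("pics/m.png",x)
```

```text
blackpx [90 33 47] [ 0  6 87] blk [103  21 149] [90 21 72] [120   4 183] [120   3 178] side [103  45  51] rack [ 24   5 245] [ 25  12 127] [ 0  3 79]
rackbar tri [0.6207 0.1499 0.0233] 0.004027355997006541 S [0.6215 0.1473 0.025 ] T [0.6186 0.1505 0.025 ]
blkbar tri [ 0.5728 -0.0508  0.0826] 0.00011307239976108097 S [ 0.5735 -0.05    0.0815] T [ 0.5729 -0.0508  0.0815]
blkS 4139 ((563.6926879882812, -139.76382446289062), (191.93121337890625, 63.55369567871094), 83.39541625976562)
blkT 3540 ((562.6585083007812, -139.76365661621094), (193.48265075683594, 64.21576690673828), 83.86254119873047)
rackS 1851 ((531.3284912109375, 134.04150390625), (192.45263671875, 66.14694213867188), 9.282587051391602)
rackT 2661 ((529.9788818359375, 133.9632568359375), (191.9738006591797, 65.61436462402344), 10.028122901916504)
```

View pics/m.png

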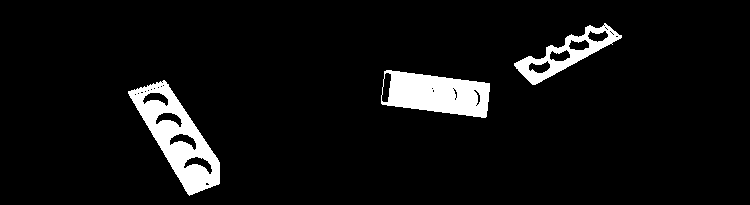

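Both faces agree with the sizes, and the bars check within about 2 mm. I'll measure the black cap, tabulate offsets from the wells, and get the first move.

```bash
cat >> h.py <<'E'
RC,RA=np.array([.5306,.1340]),np.radians(9.65)
BC,BA=np.array([.5631,-.1398]),np.radians(83.65)
YS=[.063,.021,-.021,-.063]
def well(C,A,i): return C+YS[i]*np.array([np.cos(A),np.sin(A)])
def plan(o,x,y,z,yaw):
    "rotation first (rz), then dx,dy,dz in the target-yaw tool frame"
    p=o["tool_pos"];d=np.array([x,y])-p[:2];c,s=np.cos(yaw),np.sin(yaw)
    return "rz %.4f  dx %.4f dy %.4f dz %.4f"%(o["tool_rot"][2]-yaw,c*d[0]+s*d[1],s*d[0]-c*d[1],p[2]-z)
E
cat > show.py <<'E'
import sys
from cell import robot, cam, monitor
from h import *
o=monitor.observe(); w=int(sys.argv[2]) if len(sys.argv)>2 else 0
print(o["time"],o["tool_pos"],o["tool_rot"],plan(o,*map(float,sys.argv[1].split(","))))
E
python3 - <<'E'
from cell import robot, cam, monitor
from h import *
S=cam.read_camera("scene");T=cam.read_camera("top")
us,As,_=blob(cv2.inRange(hsv(S),(0,0,0),(180,255,110)),(229,192,247,209));ut,At,_=blob(cv2.inRange(hsv(T),(0,0,0),(180,255,120)),(231,282,252,301))
b,e=tri(S,us,T,ut);print("black",us,As,ut,At,b,e)
u=np.array([np.cos(RA),np.sin(RA)]);v=np.array([u[1],-u[0]])
for i,p in enumerate([(.5903,.1439),(.5509,.1394),(.5094,.1314),b[:2]]):
    d=np.array(p)-well(RC,RA,i); print(i+1,"rack",well(RC,RA,i),"cap off along,across mm",1000*d@u,1000*d@v,"block",well(BC,BA,i))
print(RA,BA)
E
python3 show.py .5903,.1439,.30,.1684
```

```text
black [237.1124 199.0581] 258 [240.7308 291.8654] 104 [0.4691 0.1216 0.0661] 0.0002595175629028563
1 rack [0.5927 0.1446] cap off along,across mm -2.4852189737324535 0.24754260825941282 block [ 0.5701 -0.0772]
2 rack [0.5513 0.1375] cap off along,across mm -0.08204510655726512 -1.9207194162327534 block [ 0.5654 -0.1189]
3 rack [0.5099 0.1305] cap off along,across mm -0.33585845354678645 -0.9905271577372717 block [ 0.5608 -0.1607]
4 rack [0.4685 0.1234] cap off along,across mm 0.2771375002043892 1.9459326156407009 block [ 0.5561 -0.2024]
0.1684242728174528 1.4599679192932569
0.5 [ 0.1415 -0.5056  0.4047] [3.1416 0.0001 0.2728] rz 0.1044  dx 0.5513 dy -0.5651 dz 0.1047
```

Units first: shifts go in shares of 0.2 m and turns go in shares of 90 degrees. So -0.0283 m / 0.2 = -0.1415, 0.0276 m / 0.2 = 0.138, 0.1044 rad / 1.5708 = 0.0665.

```bash
echo '[{"r":[0,0,0.0665]},{"xyz":[0.138,-0.1415,0]},{"xyz":[0.138,-0.1415,0]},{"xyz":[0.138,-0.1415,0]},{"xyz":[0.138,-0.1415,0]},{"xyz":[0.138,-0.1415,0]},{"xyz":[0.138,-0.1415,0]},{"xyz":[0.138,-0.1415,0]}]' > next.json && python3 drive.py next.json 0.06 15
echo '[{"xyz":[0.138,-0.1415,0]},{"xyz":[0.138,-0.1415,0]},{"xyz":[0.138,-0.1415,0]},{"xyz":[0.138,-0.1415,0]},{"xyz":[0.138,-0.1415,0]},{"xyz":[0.138,-0.1415,0]},{"xyz":[0.138,-0.1415,0]},{"xyz":[0.138,-0.1415,0]}]' > next.json && python3 drive.py next.json
echo '[{"xyz":[0.138,-0.1415,0]},{"xyz":[0.138,-0.1415,0]},{"xyz":[0.138,-0.1415,0]},{"xyz":[0.138,-0.1415,0]},{"xyz":[0.138,-0.1415,0]},{}]' > next.json && python3 drive.py next.json
python3 show.py .5903,.1439,.208,.1684
```

```text
time: 1.17
tool_pos: [0.2993, -0.2762, 0.4049]
tool_rot: [3.141, -0.0, 0.168]
contact_force: [0.4, -0.3, 0.2]
opening: 0.0597
grip_force: 0.0
time: 1.83
tool_pos: [0.4792, -0.0157, 0.4049]
tool_rot: [3.141, -0.0, 0.169]
contact_force: [0.3, -0.2, -0.2]
opening: 0.0598
grip_force: 0.0
time: 2.33
tool_pos: [0.593, 0.1501, 0.4034]
tool_rot: [-3.14, -0.001, 0.173]
contact_force: [-1.0, -0.1, -0.6]
opening: 0.0596
grip_force: 0.0
2.3333 [0.593  0.1501 0.4034] [-3.1395 -0.0012  0.1728] rz 0.0044  dx -0.0037 dy 0.0056 dz 0.1954
```

Converted, 0.035 m / 0.2 = 0.175.

```bash
echo '[{"xyz":[0,0,0.175]},{"xyz":[0,0,0.175]},{"xyz":[0,0,0.175]},{},{}]' > next.json && python3 drive.py next.json
python3 show.py .5903,.1439,.208,.1684
```

```text
time: 2.75
tool_pos: [0.5905, 0.1447, 0.2986]
tool_rot: [-3.141, 0.004, 0.168]
contact_force: [1.1, -0.6, 0.6]
opening: 0.0598
grip_force: 0.0
2.75 [0.5905 0.1447 0.2986] [-3.1415  0.0041  0.1683] rz -0.0001  dx -0.0003 dy 0.0008 dz 0.0906
```

Converted, 0.02 m / 0.2 = 0.1, 0.0106 m / 0.2 = 0.053.

```bash
echo '[{"xyz":[0,0.004,0.1]},{"xyz":[0,0,0.1]},{"xyz":[0,0,0.1]},{"xyz":[0,0,0.1]},{"xyz":[0,0,0.053]},{},{}]' > next.json && python3 drive.py next.json
echo '[{},{},{},{},{},{},{},{}]' > next.json && python3 drive.py next.json 0.015 15
python3 - <<'E'
from cell import robot, cam, monitor
from h import *
for n,(a,b,c,d) in dict(scene=(130,230,200,360),top=(190,320,180,310)).items():
    k=cam.read_camera(n)["image"][a:b,c:d,::-1]; cv2.imwrite(f"pics/g1{n}.png",cv2.resize(k,(640,480)))
E
```

```text
time: 3.33
tool_pos: [0.5917, 0.1441, 0.2108]
tool_rot: [3.141, -0.002, 0.168]
contact_force: [-0.0, -0.3, 0.2]
opening: 0.06
grip_force: 0.0
time: 4.0
tool_pos: [0.591, 0.1441, 0.2093]
tool_rot: [3.141, -0.0, 0.168]
contact_force: [-0.2, -0.6, 2.1]
opening: 0.0264
grip_force: 15.0
```

View pics/g1scene.png

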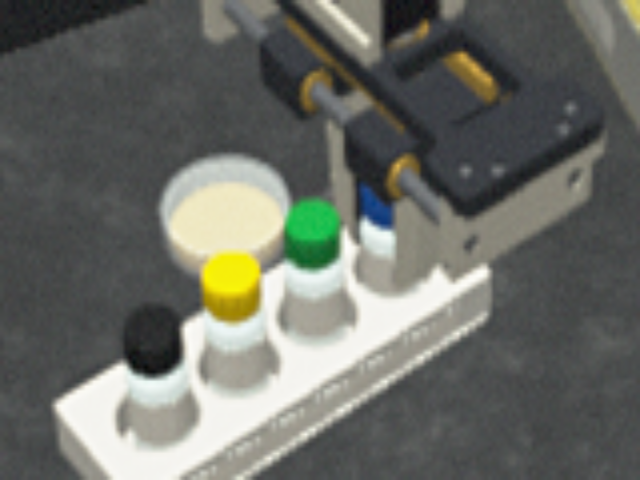

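The blue vial is held between the pads on its body (opening 26.4 mm). The others stand undisturbed.

Converted, -0.04 m / 0.2 = -0.2, -0.03 m / 0.2 = -0.15, -0.1174 rad / 1.5708 = -0.0747.

```bash
echo '[{"xyz":[0,0,-0.05]},{"xyz":[0,0,-0.15]},{"xyz":[0,0,-0.2]},{"xyz":[0,0,-0.2]},{"xyz":[0,0,-0.2]},{"r":[0,0,-0.0747]},{"r":[0,0,-0.0747]},{"r":[0,0,-0.0747]}]' > next.json && python3 drive.py next.json
echo '[{"r":[0,0,-0.0747]},{"r":[0,0,-0.0747]},{"r":[0,0,-0.0747]},{"r":[0,0,-0.0747]},{"r":[0,0,-0.0747]},{"r":[0,0,-0.0747]},{"r":[0,0,-0.0747]},{"r":[0,0,-0.0747]}]' > next.json && python3 drive.py next.json
python3 show.py .5701,-.0772,.2658,1.46
```

```text
time: 4.77
tool_pos: [0.5907, 0.1441, 0.3707]
tool_rot: [3.141, -0.002, 0.526]
contact_force: [0.3, -0.6, -0.7]
opening: 0.0264
grip_force: 15.0
time: 5.43
tool_pos: [0.5908, 0.1441, 0.3695]
tool_rot: [-3.141, 0.0, 1.466]
contact_force: [0.5, 0.7, -1.4]
opening: 0.0264
grip_force: 15.0
5.4333 [0.5908 0.1441 0.3695] [-3.1414  0.0002  1.4656] rz 0.0056  dx -0.2222 dy 0.0039 dz 0.1037
```

Converted, -0.032 m / 0.2 = -0.16, -0.0317 m / 0.2 = -0.1585.

```bash
echo '[{"xyz":[-0.1585,0.003,0]},{"xyz":[-0.1585,0.003,0]},{"xyz":[-0.1585,0.003,0]},{"xyz":[-0.1585,0.003,0]},{"xyz":[-0.1585,0.003,0]},{"xyz":[-0.1585,0.003,0]},{"xyz":[-0.16,0.0015,0]},{}]' > next.json && python3 drive.py next.json
echo '[{"xyz":[0,0,0.15]},{"xyz":[0,0,0.15]},{},{}]' > next.json && python3 drive.py next.json
python3 show.py .5701,-.0772,.2658,1.46
python3 - <<'E'
from cell import robot, cam, monitor
from h import *
k=cam.read_camera("scene")["image"][190:350,270:470,::-1]; cv2.imwrite("pics/p1.png",cv2.resize(k,(750,600)))
E
```

```text
time: 6.1
tool_pos: [0.5695, -0.082, 0.3695]
tool_rot: [3.141, 0.002, 1.455]
contact_force: [-0.2, 0.6, 0.3]
opening: 0.0262
grip_force: 15.0
time: 6.43
tool_pos: [0.5699, -0.0768, 0.3085]
tool_rot: [-3.138, -0.0, 1.46]
contact_force: [0.9, 0.1, -0.1]
opening: 0.0266
grip_force: 15.0
6.4333 [ 0.5699 -0.0768  0.3085] [-3.1381 -0.0005  1.4599] rz -0.0001  dx -0.0003 dy 0.0002 dz 0.0427
```

View pics/p1.png

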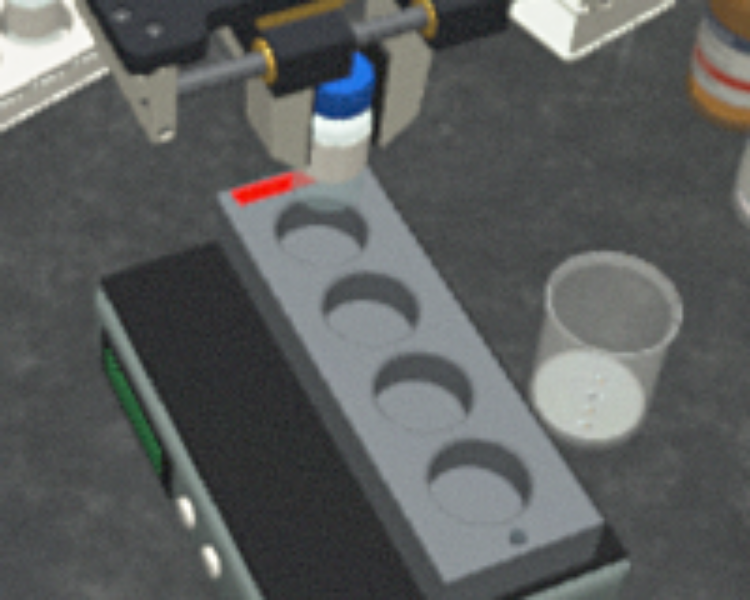

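The blue vial hangs upright above well 1 (crop about (338,190) above the rim at (322,240)). Lowering it slowly.

Converted, 0.012 m / 0.2 = 0.06, 0.003 m / 0.2 = 0.015.

```bash
echo '[{"xyz":[0,0,0.06]},{"xyz":[0,0,0.06]},{"xyz":[0,0,0.06]},{"xyz":[0,0,0.015]},{},{}]' > next.json && python3 drive.py next.json
echo '[{"xyz":[0,0,0.006]},{"xyz":[0,0,0.006]},{"xyz":[0,0,0.004]},{},{}]' > next.json && python3 drive.py next.json
python3 show.py .5701,-.0772,.2658,1.46
```

```text
time: 6.98
tool_pos: [0.5707, -0.0771, 0.2717]
tool_rot: [3.139, 0.0, 1.46]
contact_force: [1.0, -0.7, -0.9]
opening: 0.0264
grip_force: 15.0
time: 7.4
tool_pos: [0.5702, -0.0772, 0.267]
tool_rot: [3.142, 0.0, 1.46]
contact_force: [-0.1, -0.1, -0.4]
opening: 0.0265
grip_force: 15.0
7.4 [ 0.5702 -0.0772  0.267 ] [3.1415 0.0001 1.4598] rz -0.0002  dx -0.0001 dy -0.0001 dz 0.0012
```

Converted, 0.0005 m / 0.2 = 0.0025.

```bash
echo '[{"xyz":[0,0,0.0025]},{"xyz":[0,0,0.0025]},{},{}]' > next.json && python3 drive.py next.json|grep -E "pos|contact"
echo '[{"xyz":[0,0,0.0025]},{},{}]' > next.json && python3 drive.py next.json|grep -E "pos|contact"
echo '[{"xyz":[0,0,0.0025]},{},{}]' > next.json && python3 drive.py next.json|grep -E "pos|contact"
```

```text
tool_pos: [0.5702, -0.0772, 0.2659]
contact_force: [0.1, -0.4, -0.3]
tool_pos: [0.5702, -0.0772, 0.2658]
contact_force: [-1.7, -0.7, 4.2]
tool_pos: [0.5702, -0.0771, 0.2657]
contact_force: [-2.6, -0.4, 7.4]
```

Contact came exactly at the expected height. Release, retreat, look.

Converted, -0.0005 m / 0.2 = -0.0025.

```bash
echo '[{"xyz":[0,0,-0.0025]},{},{},{},{}]' > next.json && python3 drive.py next.json 0.055
echo '[{"xyz":[0,0,-0.1]},{"xyz":[0,0,-0.175]},{"xyz":[0,0,-0.2]},{"r":[0,0,0.0747]},{"r":[0,0,0.0747]},{"r":[0,0,0.0747]},{"r":[0,0,0.0747]},{"r":[0,0,0.0747]}]' > next.json && python3 drive.py next.json
echo '[{"r":[0,0,0.0747]},{"r":[0,0,0.0747]},{"r":[0,0,0.0747]},{"r":[0,0,0.0747]},{"r":[0,0,0.0747]},{"r":[0,0,0.0747]},{}]' > next.json && python3 drive.py next.json
python3 show.py .5509,.1394,.208,.1684
python3 - <<'E'
from cell import robot, cam, monitor
from h import *
S=cam.read_camera("scene");T=cam.read_camera("top")
m=cv2.inRange(hsv(S),*COL["blue"]);us,a,_=blob(m,(310,215,400,300));print(us,a,on(S,us,.0625+.0575))
k=S["image"][140:320,210:450,::-1]; cv2.imwrite("pics/r1.png",cv2.resize(k,(800,600)))
E
```

```text
time: 8.65
tool_pos: [0.5702, -0.0771, 0.2651]
tool_rot: [-3.141, 0.0, 1.46]
contact_force: [-0.3, 0.4, -0.5]
opening: 0.0535
grip_force: 0.0
time: 9.32
tool_pos: [0.5701, -0.0771, 0.3603]
tool_rot: [-3.142, 0.0, 0.867]
contact_force: [1.4, 0.6, -0.5]
opening: 0.0547
grip_force: 0.0
time: 9.9
tool_pos: [0.5702, -0.0771, 0.3602]
tool_rot: [-3.142, 0.0, 0.164]
contact_force: [0.0, 0.1, 0.3]
opening: 0.0551
grip_force: 0.0
9.9 [ 0.5702 -0.0771  0.3602] [-3.1415  0.0002  0.1642] rz -0.0042  dx 0.0173 dy -0.2167 dz 0.1522
[357.9624 233.1955] 266 [ 0.5709 -0.079   0.12  ]
```

View pics/r1.png

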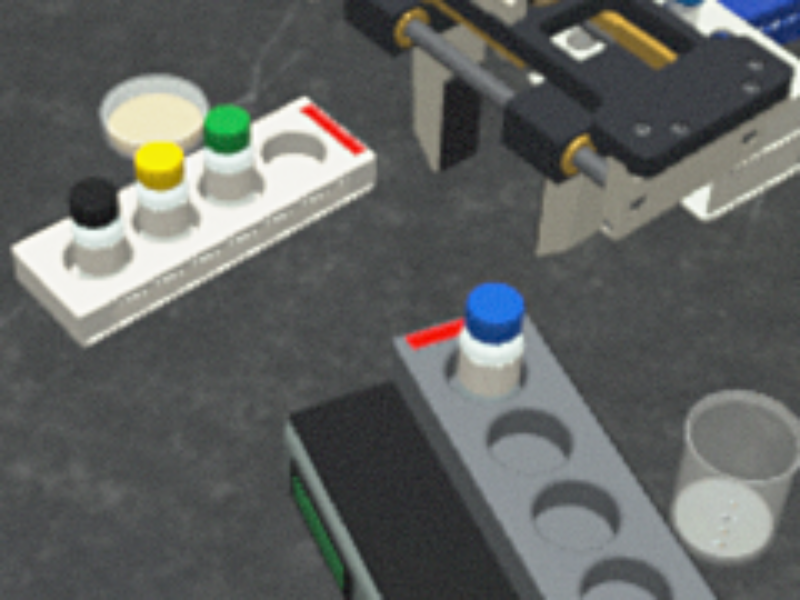

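Blue stands upright in well 1 (crop (495,310)). Next is green.

Converted, -0.031 m / 0.2 = -0.155, 0.0025 m / 0.2 = 0.0125.

```bash
echo '[{"xyz":[0.0125,-0.155,0]},{"xyz":[0.0125,-0.155,0]},{"xyz":[0.0125,-0.155,0]},{"xyz":[0.0125,-0.155,0]},{"xyz":[0.0125,-0.155,0]},{"xyz":[0.0125,-0.155,0]},{"xyz":[0.0125,-0.1535,0]},{}]' > next.json && python3 drive.py next.json >/dev/null
echo '[{"xyz":[0,0,0.1]},{"xyz":[0,0,0.15]},{"xyz":[0,0,0.05]},{},{}]' > next.json && python3 drive.py next.json
python3 show.py .5509,.1394,.2085,.1684
```

```text
time: 11.08
tool_pos: [0.5514, 0.139, 0.3005]
tool_rot: [3.141, 0.001, 0.169]
contact_force: [0.1, -0.4, -0.4]
opening: 0.0549
grip_force: 0.0
11.0833 [0.5514 0.139  0.3005] [3.1415 0.0009 0.1691] rz 0.0007  dx -0.0004 dy -0.0004 dz 0.0920
```

Converted, 0.02 m / 0.2 = 0.1, 0.012 m / 0.2 = 0.06.

```bash
echo '[{"xyz":[0,0,0.1]},{"xyz":[0,0,0.1]},{"xyz":[0,0,0.1]},{"xyz":[0,0,0.1]},{"xyz":[0,0,0.06]},{},{}]' > next.json && python3 drive.py next.json
echo '[{},{},{},{},{},{},{},{}]' > next.json && python3 drive.py next.json 0.015 15
```

```text
time: 11.67
tool_pos: [0.5518, 0.1392, 0.2095]
tool_rot: [3.141, -0.001, 0.169]
contact_force: [1.4, -0.4, 0.3]
opening: 0.0545
grip_force: 0.0
time: 12.33
tool_pos: [0.5513, 0.1395, 0.2089]
tool_rot: [3.141, -0.001, 0.168]
contact_force: [0.1, -0.0, 4.0]
opening: 0.0266
grip_force: 15.0
```

Converted, -0.04 m / 0.2 = -0.2, -0.03 m / 0.2 = -0.15, -0.1174 rad / 1.5708 = -0.0747.

```bash
echo '[{"xyz":[0,0,-0.05]},{"xyz":[0,0,-0.15]},{"xyz":[0,0,-0.2]},{"xyz":[0,0,-0.2]},{"xyz":[0,0,-0.2]},{"r":[0,0,-0.0747]},{"r":[0,0,-0.0747]},{"r":[0,0,-0.0747]}]' > next.json && python3 drive.py next.json >/dev/null
echo '[{"r":[0,0,-0.0747]},{"r":[0,0,-0.0747]},{"r":[0,0,-0.0747]},{"r":[0,0,-0.0747]},{"r":[0,0,-0.0747]},{"r":[0,0,-0.0747]},{"r":[0,0,-0.0747]},{"r":[0,0,-0.0747]}]' > next.json && python3 drive.py next.json
python3 show.py .5654,-.1189,.2654,1.46
```

```text
time: 13.67
tool_pos: [0.5509, 0.1394, 0.3687]
tool_rot: [-3.141, 0.0, 1.466]
contact_force: [-0.2, -0.1, -0.7]
opening: 0.0262
grip_force: 15.0
13.6667 [0.5509 0.1394 0.3687] [-3.1411  0.0002  1.4656] rz 0.0056  dx -0.2551 dy 0.0430 dz 0.1033
```

Converted, -0.0319 m / 0.2 = -0.1595, 0.0054 m / 0.2 = 0.027.

```bash
echo '[{"xyz":[-0.1595,0.027,0]},{"xyz":[-0.1595,0.027,0]},{"xyz":[-0.1595,0.027,0]},{"xyz":[-0.1595,0.027,0]},{"xyz":[-0.1595,0.027,0]},{"xyz":[-0.1595,0.027,0]},{"xyz":[-0.1595,0.027,0]},{"xyz":[-0.1595,0.026,0]}]' > next.json && python3 drive.py next.json >/dev/null
echo '[{},{"xyz":[0,0,0.075]},{"xyz":[0,0,0.075]},{},{}]' > next.json && python3 drive.py next.json
python3 show.py .5654,-.1189,.2654,1.46
```

```text
time: 14.75
tool_pos: [0.5654, -0.1186, 0.3382]
tool_rot: [-3.14, -0.0, 1.46]
contact_force: [0.1, 1.0, -0.7]
opening: 0.0264
grip_force: 15.0
14.75 [ 0.5654 -0.1186  0.3382] [-3.1396 -0.0004  1.4599] rz -0.0001  dx -0.0003 dy 0.0001 dz 0.0728
```

Converted, 0.017 m / 0.2 = 0.085, 0.004 m / 0.2 = 0.02.

```bash
echo '[{"xyz":[0,0,0.085]},{"xyz":[0,0,0.085]},{"xyz":[0,0,0.085]},{"xyz":[0,0,0.07]},{"xyz":[0,0,0.02]},{"xyz":[0,0,0.005]},{},{}]' > next.json && python3 drive.py next.json | grep -E "pos|contact"
echo '[{"xyz":[0,0,0.004]},{"xyz":[0,0,0.004]},{},{}]' > next.json && python3 drive.py next.json|grep -E "pos|contact"
echo '[{"xyz":[0,0,0.0025]},{},{}]' > next.json && python3 drive.py next.json|grep -E "pos|contact"
```

```text
tool_pos: [0.566, -0.1189, 0.2698]
contact_force: [0.2, 0.2, -0.7]
tool_pos: [0.5656, -0.119, 0.2671]
contact_force: [-0.2, -0.8, -0.6]
tool_pos: [0.5656, -0.119, 0.2663]
contact_force: [-1.1, 0.1, -0.8]
```

Converted, 0.0005 m / 0.2 = 0.0025.

```bash
echo '[{"xyz":[0,0,0.0025]},{},{}]' > next.json && python3 drive.py next.json|grep -E "pos|contact"
echo '[{"xyz":[0,0,0.0025]},{},{}]' > next.json && python3 drive.py next.json|grep -E "pos|contact"
```

```text
tool_pos: [0.5656, -0.119, 0.2658]
contact_force: [-0.8, 0.1, -0.1]
tool_pos: [0.5656, -0.119, 0.2654]
contact_force: [-0.4, 0.1, 1.9]
```

Converted, 0.0002 m / 0.2 = 0.001.

```bash
echo '[{"xyz":[0,0,0.001]},{}]' > next.json && python3 drive.py next.json|grep -E "pos|contact"
echo '[{},{},{},{},{}]' > next.json && python3 drive.py next.json 0.055 | tail -2
echo '[{"xyz":[0,0,-0.1]},{"xyz":[0,0,-0.175]},{"xyz":[0,0,-0.2]},{"r":[0,0,0.0747]},{"r":[0,0,0.0747]},{"r":[0,0,0.0747]},{"r":[0,0,0.0747]},{"r":[0,0,0.0747]}]' > next.json && python3 drive.py next.json >/dev/null
echo '[{"r":[0,0,0.0747]},{"r":[0,0,0.0747]},{"r":[0,0,0.0747]},{"r":[0,0,0.0747]},{"r":[0,0,0.0747]},{"r":[0,0,0.0747]},{}]' > next.json && python3 drive.py next.json
python3 show.py .5094,.1314,.2085,.1684
python3 - <<'E'
from cell import robot, cam, monitor
from h import *
S=cam.read_camera("scene")
for n,roi in(("blue",(310,215,400,300)),("green",(310,215,420,320))):
    us,a,_=blob(cv2.inRange(hsv(S),*COL[n]),roi);print(n,us,a,on(S,us,.12))
E
```

```text
tool_pos: [0.5656, -0.119, 0.2654]
contact_force: [-1.0, 0.4, 2.3]
opening: 0.0532
grip_force: 0.0
time: 18.33
tool_pos: [0.5656, -0.119, 0.36]
tool_rot: [3.142, 0.0, 0.164]
contact_force: [-0.1, 0.1, -0.2]
opening: 0.055
grip_force: 0.0
18.3333 [ 0.5656 -0.119   0.36  ] [3.1416 0.0002 0.1642] rz -0.0042  dx -0.0134 dy -0.2563 dz 0.1515
blue [357.9627 233.2239] 268 [ 0.5709 -0.079   0.12  ]
green [371.4643 254.225 ] 280 [ 0.566  -0.1208  0.12  ]
```

Green is in well 2 with the same small bias as blue, so it stands upright. Next is yellow.

Converted, -0.0323 m / 0.2 = -0.1615, -0.032 m / 0.2 = -0.16.

```bash
echo '[{"xyz":[-0.0085,-0.16,0]},{"xyz":[-0.0085,-0.16,0]},{"xyz":[-0.0085,-0.16,0]},{"xyz":[-0.0085,-0.16,0]},{"xyz":[-0.0085,-0.16,0]},{"xyz":[-0.0085,-0.16,0]},{"xyz":[-0.0085,-0.16,0]},{"xyz":[-0.0075,-0.1615,0]}]' > next.json && python3 drive.py next.json >/dev/null
echo '[{},{"xyz":[0,0,0.1]},{"xyz":[0,0,0.15]},{"xyz":[0,0,0.05]},{},{}]' > next.json && python3 drive.py next.json
python3 show.py .5094,.1314,.2085,.1684
```

```text
time: 19.55
tool_pos: [0.5097, 0.1311, 0.3002]
tool_rot: [3.141, 0.001, 0.169]
contact_force: [0.2, 0.2, 0.2]
opening: 0.0552
grip_force: 0.0
19.55 [0.5097 0.1311 0.3002] [3.1415 0.0009 0.1693] rz 0.0009  dx -0.0003 dy -0.0004 dz 0.0917
```

Converted, 0.02 m / 0.2 = 0.1, 0.0117 m / 0.2 = 0.0585.

```bash
echo '[{"xyz":[0,0,0.1]},{"xyz":[0,0,0.1]},{"xyz":[0,0,0.1]},{"xyz":[0,0,0.1]},{"xyz":[0,0,0.0585]},{},{}]' > next.json && python3 drive.py next.json | tail -3
echo '[{},{},{},{},{},{},{},{}]' > next.json && python3 drive.py next.json 0.015 15
echo '[{"xyz":[0,0,-0.05]},{"xyz":[0,0,-0.15]},{"xyz":[0,0,-0.2]},{"xyz":[0,0,-0.2]},{"xyz":[0,0,-0.2]},{"r":[0,0,-0.0747]},{"r":[0,0,-0.0747]},{"r":[0,0,-0.0747]}]' > next.json && python3 drive.py next.json >/dev/null
echo '[{"r":[0,0,-0.0747]},{"r":[0,0,-0.0747]},{"r":[0,0,-0.0747]},{"r":[0,0,-0.0747]},{"r":[0,0,-0.0747]},{"r":[0,0,-0.0747]},{"r":[0,0,-0.0747]},{"r":[0,0,-0.0747]}]' > next.json && python3 drive.py next.json
python3 show.py .5608,-.1607,.2654,1.46
```

```text
contact_force: [-0.3, 0.4, 0.6]
opening: 0.0552
grip_force: 0.0
time: 20.8
tool_pos: [0.5096, 0.1315, 0.2088]
tool_rot: [3.141, -0.001, 0.168]
contact_force: [-0.9, -0.1, 4.8]
opening: 0.0265
grip_force: 15.0
time: 22.13
tool_pos: [0.5092, 0.1314, 0.3687]
tool_rot: [-3.141, 0.0, 1.466]
contact_force: [0.4, -0.6, -0.8]
opening: 0.0265
grip_force: 15.0
22.1333 [0.5092 0.1314 0.3687] [-3.1411  0.0002  1.4657] rz 0.0057  dx -0.2846 dy 0.0836 dz 0.1033
```

Converted, -0.0356 m / 0.2 = -0.178, -0.0354 m / 0.2 = -0.177.

```bash
echo '[{"xyz":[-0.178,0.052,0]},{"xyz":[-0.178,0.052,0]},{"xyz":[-0.178,0.0525,0]},{"xyz":[-0.178,0.0525,0]},{"xyz":[-0.178,0.0525,0]},{"xyz":[-0.178,0.0525,0]},{"xyz":[-0.178,0.052,0]},{"xyz":[-0.177,0.052,0]}]' > next.json && python3 drive.py next.json >/dev/null
echo '[{},{"xyz":[0,0,0.075]},{"xyz":[0,0,0.075]},{},{}]' > next.json && python3 drive.py next.json
python3 show.py .5608,-.1607,.2654,1.46
```

```text
time: 23.22
tool_pos: [0.5607, -0.1603, 0.3381]
tool_rot: [-3.14, -0.001, 1.46]
contact_force: [0.3, 0.3, -0.3]
opening: 0.0262
grip_force: 15.0
23.2167 [ 0.5607 -0.1603  0.3381] [-3.1395 -0.0006  1.4599] rz -0.0001  dx -0.0004 dy 0.0001 dz 0.0727
```

Converted, 0.017 m / 0.2 = 0.085, 0.014 m / 0.2 = 0.07.

```bash
echo '[{"xyz":[0,0,0.085]},{"xyz":[0,0,0.085]},{"xyz":[0,0,0.085]},{"xyz":[0,0,0.07]},{"xyz":[0,0,0.02]},{"xyz":[0,0,0.005]},{},{}]' > next.json && python3 drive.py next.json | grep -E "pos|contact"
echo '[{"xyz":[0,0,0.004]},{"xyz":[0,0,0.004]},{},{}]' > next.json && python3 drive.py next.json|grep -E "pos|contact"
echo '[{"xyz":[0,0,0.0025]},{"xyz":[0,0,0.002]},{},{}]' > next.json && python3 drive.py next.json|grep -E "pos|contact"
echo '[{"xyz":[0,0,0.002]},{},{}]' > next.json && python3 drive.py next.json|grep -E "pos|contact"
```

```text
tool_pos: [0.5614, -0.1607, 0.2698]
contact_force: [1.2, 0.5, 0.8]
tool_pos: [0.561, -0.1607, 0.2671]
contact_force: [-0.2, 0.9, -0.4]
tool_pos: [0.561, -0.1606, 0.2658]
contact_force: [0.4, -0.1, 0.7]
tool_pos: [0.561, -0.1607, 0.2655]
contact_force: [-0.2, 0.2, -0.1]
```

Converted, 0.0004 m / 0.2 = 0.002.

```bash
echo '[{"xyz":[0,0,0.002]},{},{}]' > next.json && python3 drive.py next.json|grep -E "pos|contact"
```

```text
tool_pos: [0.561, -0.1606, 0.2654]
contact_force: [-0.5, 0.4, 2.7]
```

Floor contact. Release and go back for black.

Converted, -0.04 m / 0.2 = -0.2, -0.035 m / 0.2 = -0.175, 0.1174 rad / 1.5708 = 0.0747.

```bash
echo '[{},{},{},{},{}]' > next.json && python3 drive.py next.json 0.055 | tail -2
echo '[{"xyz":[0,0,-0.1]},{"xyz":[0,0,-0.175]},{"xyz":[0,0,-0.2]},{"r":[0,0,0.0747]},{"r":[0,0,0.0747]},{"r":[0,0,0.0747]},{"r":[0,0,0.0747]},{"r":[0,0,0.0747]}]' > next.json && python3 drive.py next.json >/dev/null
echo '[{"r":[0,0,0.0747]},{"r":[0,0,0.0747]},{"r":[0,0,0.0747]},{"r":[0,0,0.0747]},{"r":[0,0,0.0747]},{"r":[0,0,0.0747]},{}]' > next.json && python3 drive.py next.json >/dev/null
python3 show.py .4691,.1216,.2085,.1684
python3 - <<'E'
from cell import robot, cam, monitor
from h import *
S=cam.read_camera("scene")
for n,roi in(("blue",(310,215,400,300)),("green",(310,215,420,320)),("yellow",(310,215,430,320))):
    us,a,_=blob(cv2.inRange(hsv(S),*COL[n]),roi);print(n,us,a,on(S,us,.12))
E
```

```text
opening: 0.0533
grip_force: 0.0
26.7167 [ 0.561  -0.1606  0.36  ] [3.1416 0.0001 0.1643] rz -0.0041  dx -0.0433 dy -0.2936 dz 0.1515
blue [357.8175 233.289 ] 263 [ 0.5706 -0.079   0.12  ]
green [371.5319 254.1383] 282 [ 0.5661 -0.1207  0.12  ]
yellow [386.4151 276.5252] 318 [ 0.5618 -0.1624  0.12  ]
```

Converted, -0.0367 m / 0.2 = -0.1835, -0.0054 m / 0.2 = -0.027.

```bash
echo '[{"xyz":[-0.027,-0.1835,0]},{"xyz":[-0.027,-0.1835,0]},{"xyz":[-0.027,-0.1835,0]},{"xyz":[-0.027,-0.1835,0]},{"xyz":[-0.027,-0.1835,0]},{"xyz":[-0.027,-0.1835,0]},{"xyz":[-0.027,-0.1835,0]},{"xyz":[-0.0275,-0.1835,0]}]' > next.json && python3 drive.py next.json >/dev/null
echo '[{},{"xyz":[0,0,0.1]},{"xyz":[0,0,0.15]},{"xyz":[0,0,0.05]},{},{}]' > next.json && python3 drive.py next.json >/dev/null
python3 show.py .4691,.1216,.2085,.1684
python3 - <<'E'
from cell import robot, cam, monitor
from h import *
k=cam.read_camera("scene")["image"][140:260,190:350,::-1]; cv2.imwrite("pics/g4.png",cv2.resize(k,(640,480)))
E
```

```text
27.9333 [0.4693 0.1213 0.3   ] [3.1415 0.0009 0.1705] rz 0.0021  dx -0.0001 dy -0.0003 dz 0.0915
```

View pics/g4.png

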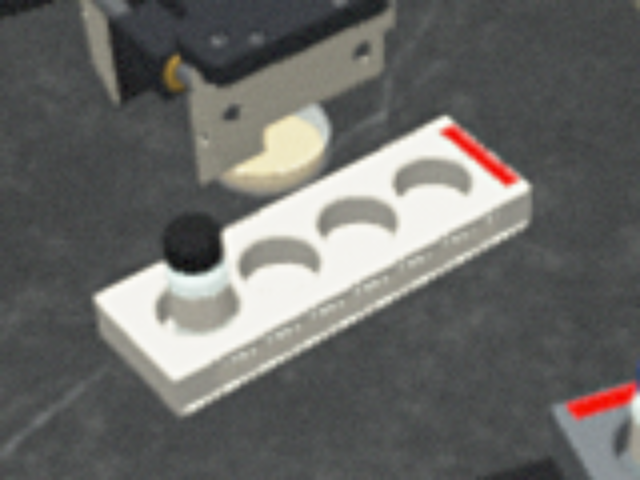

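The black vial is upright in the last well (crop (195,270)), and the open fingers are above it.

Units first: shifts go in shares of 0.2 m and turns go in shares of 90 degrees. So 0.02 m / 0.2 = 0.1, 0.0115 m / 0.2 = 0.0575.

```bash
echo '[{"xyz":[0,0,0.1]},{"xyz":[0,0,0.1]},{"xyz":[0,0,0.1]},{"xyz":[0,0,0.1]},{"xyz":[0,0,0.0575]},{},{}]' > next.json && python3 drive.py next.json | tail -3
echo '[{},{},{},{},{},{},{},{}]' > next.json && python3 drive.py next.json 0.015 15
echo '[{"xyz":[0,0,-0.05]},{"xyz":[0,0,-0.15]},{"xyz":[0,0,-0.2]},{"xyz":[0,0,-0.2]},{"xyz":[0,0,-0.2]},{"r":[0,0,-0.0747]},{"r":[0,0,-0.0747]},{"r":[0,0,-0.0747]}]' > next.json && python3 drive.py next.json >/dev/null
echo '[{"r":[0,0,-0.0747]},{"r":[0,0,-0.0747]},{"r":[0,0,-0.0747]},{"r":[0,0,-0.0747]},{"r":[0,0,-0.0747]},{"r":[0,0,-0.0747]},{"r":[0,0,-0.0747]},{"r":[0,0,-0.0747]}]' > next.json && python3 drive.py next.json
python3 show.py .5561,-.2024,.2654,1.46
```

```text
contact_force: [0.1, 0.4, -0.6]
opening: 0.0548
grip_force: 0.0
time: 29.23
tool_pos: [0.4693, 0.1216, 0.209]
tool_rot: [3.141, -0.001, 0.168]
contact_force: [-0.4, -0.6, 4.4]
opening: 0.0264
grip_force: 15.0
time: 30.57
tool_pos: [0.4688, 0.1215, 0.3689]
tool_rot: [-3.141, 0.0, 1.466]
contact_force: [0.5, 0.3, -0.1]
opening: 0.0265
grip_force: 15.0
30.5667 [0.4688 0.1215 0.3689] [-3.1411  0.0002  1.4656] rz 0.0056  dx -0.3123 dy 0.1226 dz 0.1035
```

Converted, -0.0347 m / 0.2 = -0.1735, 0.0136 m / 0.2 = 0.068.

```bash
echo '[{"xyz":[-0.1735,0.068,0]},{"xyz":[-0.1735,0.068,0]},{"xyz":[-0.1735,0.068,0]},{"xyz":[-0.1735,0.068,0]},{"xyz":[-0.1735,0.068,0]},{"xyz":[-0.1735,0.068,0]},{"xyz":[-0.1735,0.068,0]},{"xyz":[-0.1735,0.068,0]}]' > next.json && python3 drive.py next.json >/dev/null
echo '[{"xyz":[-0.1735,0.069,0]},{},{"xyz":[0,0,0.075]},{"xyz":[0,0,0.075]},{},{}]' > next.json && python3 drive.py next.json
python3 show.py .5561,-.2024,.2654,1.46
```

```text
time: 31.73
tool_pos: [0.556, -0.202, 0.3383]
tool_rot: [-3.139, -0.001, 1.46]
contact_force: [-1.0, 0.2, 0.0]
opening: 0.0261
grip_force: 15.0
31.7333 [ 0.556  -0.202   0.3383] [-3.1395 -0.0008  1.46  ] rz -0.0000  dx -0.0004 dy 0.0001 dz 0.0729
```

Converted, 0.017 m / 0.2 = 0.085, 0.014 m / 0.2 = 0.07.

```bash
echo '[{"xyz":[0,0,0.085]},{"xyz":[0,0,0.085]},{"xyz":[0,0,0.085]},{"xyz":[0,0,0.07]},{"xyz":[0,0,0.02]},{"xyz":[0,0,0.005]},{},{}]' > next.json && python3 drive.py next.json | grep -E "pos|contact"
echo '[{"xyz":[0,0,0.004]},{"xyz":[0,0,0.004]},{},{}]' > next.json && python3 drive.py next.json|grep -E "pos|contact"
echo '[{"xyz":[0,0,0.0025]},{"xyz":[0,0,0.002]},{},{}]' > next.json && python3 drive.py next.json|grep -E "pos|contact"
echo '[{"xyz":[0,0,0.002]},{},{}]' > next.json && python3 drive.py next.json|grep -E "pos|contact"
```

```text
tool_pos: [0.5568, -0.2025, 0.2701]
contact_force: [-0.1, -0.5, 0.3]
tool_pos: [0.5564, -0.2024, 0.2673]
contact_force: [0.7, -0.1, -0.1]
tool_pos: [0.5563, -0.2024, 0.2661]
contact_force: [-0.2, 0.2, -0.1]
tool_pos: [0.5563, -0.2024, 0.2657]
contact_force: [1.1, 0.2, -0.5]
```

Converted, 0.0004 m / 0.2 = 0.002.

```bash
echo '[{"xyz":[0,0,0.002]},{},{}]' > next.json && python3 drive.py next.json|grep -E "pos|contact"
```

```text
tool_pos: [0.5563, -0.2024, 0.2655]
contact_force: [-0.8, -0.2, 1.9]
```

Converted, 0.0002 m / 0.2 = 0.001.

```bash
echo '[{"xyz":[0,0,0.001]},{}]' > next.json && python3 drive.py next.json|grep -E "pos|contact"
echo '[{},{},{},{},{}]' > next.json && python3 drive.py next.json 0.055 | tail -2
echo '[{"xyz":[0,0,-0.1]},{"xyz":[0,0,-0.15]},{"xyz":[0,0,-0.2]},{"xyz":[0,0,-0.15]},{"xyz":[0,0,-0.15]},{},{}]' > next.json && python3 drive.py next.json
python3 - <<'E'
from cell import robot, cam, monitor
from h import *
k=cam.read_camera("scene")["image"][140:380,200:520,::-1]; cv2.imwrite("pics/f.png",cv2.resize(k,(800,600)))
E
```

```text
tool_pos: [0.5563, -0.2024, 0.2655]
contact_force: [-1.9, 0.7, 3.4]
opening: 0.0531
grip_force: 0.0
time: 34.73
tool_pos: [0.5564, -0.2024, 0.4169]
tool_rot: [3.138, 0.002, 1.46]
contact_force: [-1.4, 0.4, -0.7]
opening: 0.0553
grip_force: 0.0
```

View pics/f.png

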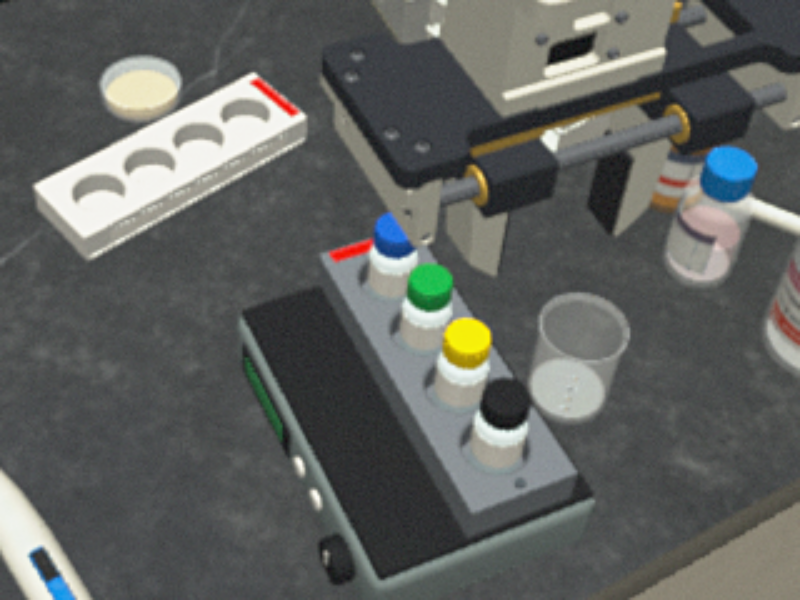

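All four stand upright in order: blue, green, yellow, black from the red bar (crop (393,235) to (505,405)). The beaker and dish have not moved, and the gripper is clear.

```bash
python3 -c "from cell import robot, cam, monitor; print(robot.hand_in())"
```

```text
the job is handed in; nothing more can be done
None
```

The job is handed in at about 35 s of the 96 s allowed: blue, green, yellow and black stand upright in block wells 1 to 4, each set down onto the well floor, with the beaker and petri dish not moved.

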